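# Close the analyser's service bay

### The job

Turn the winged quarter-turn stud in the analyser's open service bay anticlockwise (seen from above), about up to its stop, so that its wing points across the bay, in line with the slot in the loose grey metal cover. Then fetch the cover by its grip, set it on the frame with the wing standing up through the slot, and press it down against the springy gasket until it sits flush on the metal frame. Finish while still holding it pressed down there, for a colleague to lock it, and leave the other things on the bench where they are.

Things in the scene. Friction and masses are not known exactly. Their poses are not given: they have to be found in the camera images.
- analyser: White bench analyser, 240 mm (x) x 250 mm (y), 105 mm tall, fixed to the bench, with an open service bay in its top deck. Origin under its centre, z up. The metal frame round the bay (130 x 190 mm, opening 76 x 136 mm) stands 3 mm above the deck; a rubber gasket ring (96 x 156 mm) stands 5 mm proud of the frame.
- frame_top (a point): Centre of the bay's metal frame, level with its upper face, 108 mm above the bench. Axes: z up, y along the frame's long side, towards the end where the stud is (stud axis at x 0, y +52 mm).
- stud (a joint): Angle (rad) of the steel quarter-turn wing stud about its vertical axis, growing anticlockwise seen from above. 0: wing along the frame's y (locking). 1.571: wing along the frame's x (crosswise), in line with the slot of a cover lying true on the frame; a stop follows at 1.60. Light friction (0.06 N m); it stays where it is left.
- wing_mid (a point): Middle of the stud's wing, an upright flat steel bar 36 mm long (its own y axis), 9 mm thick (its own x axis) and 25 mm tall, from 7 to 32 mm above the frame's upper face; the point lies 19.5 mm above that face, on the stud's axis, and turns with it.
- cover_grip (a point): Middle of the upright black grip in the centre of the loose grey metal cover, which starts flat on the bench, grip up. The grip is 14 mm thick (x), 50 mm long (y) and reaches up to 51 mm above the cover's underside; the point is 33 mm above the underside. Axes: z up, y towards the cover's slotted end.
- cover_under (a point): Centre of the cover's underside, same axes as cover_grip. The cover is a plate 110 mm (x) x 170 mm (y) x 6 mm, about 0.22 kg, with a through slot 46 mm (x) x 20 mm (y) centred at y +52 mm. In its place, this point falls on frame_top, axes of both alike, and the wing stands through the slot.
- gasket (a joint): How far the gasket is squeezed (m): 0 free, 0.005 when the cover touches the frame. It resists with 4 N at first, 9 N at 5 mm: the cover's weight alone does not squeeze it, some 7 N more seats the cover on the frame, and it springs back when let go.
- vial: Bystander: small amber screw-cap jar, 32 mm across, 60 mm tall. Origin at the centre of its underside.
- dishes: Bystander: stack of two clear petri dishes, 64 mm across, 26 mm tall. Origin at the centre of its underside.
- beaker: Bystander: glass beaker, 72 mm across, 95 mm tall. Origin at the centre of its underside.
- flask: Bystander: conical glass flask, 88 mm across, 130 mm tall. Origin at the centre of its underside.
- reagent: Bystander: white reagent bottle, 60 mm across, 130 mm tall. Origin at the centre of its underside.
- tube_rack: Bystander: blue test-tube rack, 70 x 200 mm, 106 mm tall with tubes. Origin at the centre of its underside.
- driver: Bystander: screwdriver lying flat, 160 mm long, grey handle. Origin under its shaft or handle.
Not all that is in view belongs to the job. What is shaped like the part that bears cover_grip but turquoise is not meant.

How it is judged:
On the way, in this order (a step that is already met when the one before it is completed fails the run):
1. the wing is turned across the bay, before the cover is on the frame (value of joint stud above 1.37 rad and horizontal distance between cover_under and frame_top above 0.1 m), for 0.2 s.
2. the cover is lifted off the bench (value of joint stud above 1.37 rad and height (world z) of cover_under above 0.05 m), for 0.1 s.
3. the cover lies true on the gasket, with the wing through its slot (value of joint stud above 1.37 rad and z of cover_under in the frame of frame_top between -0.003 and 0.0075 m and horizontal distance between cover_under and frame_top below 0.008 m and angle between the y axis of cover_under and the y axis of frame_top, either way round below 0.1 rad and y of cover_under in the frame of frame_top above -0.008 m and angle between cover_under's own z axis and vertical below 0.06 rad), for 0.1 s.
At the end, for the whole second after the job is handed in: The stud is within 0.2 rad of crosswise; the cover lies within 8 mm and 0.1 rad of its place on the frame, slot over the wing, pressed to within 2 mm of the frame (gasket squeezed by more than 3 mm) with more than 5 N on the analyser, held there at rest by the robot (value of joint stud above 1.37 rad and z of cover_under in the frame of frame_top between -0.003 and 0.002 m and horizontal distance between cover_under and frame_top below 0.008 m and angle between the y axis of cover_under and the y axis of frame_top, either way round below 0.1 rad and y of cover_under in the frame of frame_top above -0.008 m and angle between cover_under's own z axis and vertical below 0.06 rad and value of joint gasket above 0.003 m and contact force between cover and analyser above 5 N and contact force between any of the fingers, the arm and cover above 3 N and linear speed of cover below 0.01 m/s); the arm keeps its last pose, push and grip.
It fails at once if a bystander was moved by more than 30 mm (distance of any of vial, dishes, beaker, flask, reagent, tube_rack, driver from where it was at the start of the episode above 0.03 m).
It also fails if it takes over 53 s, if anything falls off the work surface, if the arm or the gripper's body presses on something with over 40 N, if the wrist force passes 120 N, or if a joint passes its speed limit or range.

### The arm

A 6-joint arm with a two-finger parallel gripper is mounted at the origin on the work surface. World frame = base frame: x ahead of the robot, y to its left, z up, the work surface at z = 0. Lengths are in m, angles in rad, forces in N, time in s.
With the tool pointing down it reaches from about 0.375 to 0.9 m from the base axis. Payload 3.1 kg.
Tool frame: the origin (TCP) lies on the centre line of the jaws, within the pads' length; the fingertips stand 19 mm ahead of it and the grasp point (between the pads) is the TCP; y points along the fingers, x is the direction in which the jaws open and shut, and the axes are right-handed (so a half turn about y gives the same grasp; the last joint's range is limited). The gripper opens to 85 mm and grips with 20 to 120 N. Pads are 22 mm wide; open, the fingers measure 114 mm over their backs; the gripper's body (76 mm by 85 mm) begins 54 mm behind the grasp point. The pads swing forward as they close: fully open they stand 13 mm farther back than shut.
Start: joints at [-1.387, 0.527, 1.433, -0, 1.181, -0.178], TCP at [0.221, -0.585, 0.25] pointing down, gripper open.
Joint ranges: [-3.08, 3.08], [-0.75, 2.2], [0.22, 2.44], [-1.43, 4.57], [0, 2.65], [-2.85, 2.85]. Speed limits (rad/s): [2.79, 2.79, 3.14, 3.14, 3.14, 3.14].

### API

Orientations are given as a unit quaternion [x, y, z, w].
In Python, from station import * gives the robot as it stands.
- The arm moves only by the tool step_arm, never from a script. Its argument "moves" is a list of rows, each a list of 7 numbers: the turn, a rotation vector about the tool's x, y, z in rad, then the shift along the tool's x, y, z in cm, then the closure, from -1 (fully open) to 1 (shut). A call has 1 to 12 rows; each row is the pose to reach, as a shift and turn from the pose measured when the call began, along the tool's axes at that moment; what a row does not reach only later rows make up. A row lasts 1/8 s, in which the tool goes at most 62.5 mm and 10.7 degrees, less where a joint would pass 70% of its speed; a pose out of reach is approached as far as the arm can. A call with a gripper value outside its range is refused whole. The fingers move at their own pace and stop on an object; "grip_force" is the grip in N (left out, the last holds). Time passes only in rows, so rows that repeat a pose let the fingers close. It gives the time, the measured TCP pose, the force and the opening at its end, in the units of the state.
- sense(): the state, without advancing time (a new reading comes with each control period).
- snapshot(name): name is "scene" or "top"; returns a dict with "frame" (420x560x3 uint8, red, green, blue), "z_map" (420x560 float32, m along the optical axis (not along the pixel's ray), 0 where there is no reading), "vfov" (degrees; the focal length in pixels is half the picture's height over the tangent of half this angle, whatever the lens; pixels are square), "cx", "cy" (the principal point, pixels), "xyz" and "orientation" of the camera in the world. Camera axes: x right, y down, z forward; pixel columns grow to the right and rows downward; lengths in m; the calibration is good to about 2 mm. A picture is of the moment at which its call begins.
- sign_off(): hands the job in, once; it reports no verdict.
The state is a dict: "t": time; "q": joint angles; "qd": joint speeds; "tau": joint torques, N m; "tcp_pos": TCP position; "tool_rot": TCP orientation; "force": force on the tool from outside, world axes, zero at the start; "ft_torque": the same for the moment, N m; "finger_gap": opening from 0.0 (shut) to 1.0 (fully open).
Only numpy, scipy, OpenCV 4.12 (cv2) and the standard library are available. Lean on these libraries where they do the work, as an engineer would, in place of code of your own. Each camera call takes 0.05 s, during which the arm holds its last target.

## Working session

There is one attempt and no reset: what is moved stays moved. The work goes in short steps, Python scripts to look and compute and a tool call to move; the robot and the scene stay as the last step left them, time stands still between calls to the robot, and variables do not carry over. Pictures are saved under pics/ and viewed, and the job is handed in when it is done.

Besides the shell and the picture viewer there is one more tool, called after "Request:" as name(argument=value, ...), one argument or row to a line, values as JSON. step_arm: Moves the arm, as the interface text tells. Its arguments: {"type":"object","properties":{"moves":{"type":"array","items":{"type":"array","items":{"type":"number"}}},"grip_force":{"type":"number"}},"required":["moves"]}

```bash
ls; mkdir -p pics; python3 - <<'E'
from station import *
import cv2,pickle
s=sense();print(s)
for n in("scene","top"):
    d=snapshot(n);pickle.dump(d,open(n+"0.pkl","wb"))
    cv2.imwrite(f"pics/{n}0.png",cv2.resize(d["frame"][:,:,::-1],(784,588)))
    print(n,d["vfov"],d["cx"],d["cy"],d["xyz"],d["orientation"])
E
```

```text
pics
{'t': 0.0, 'q': array([-1.38749531e+00,  5.28479096e-01,  1.43396008e+00,  6.96208969e-06,
        1.18141059e+00, -1.78518414e-01]), 'qd': array([ 0.00058388,  0.00010409,  0.0019858 , -0.00042724,  0.00054584,
       -0.00082561]), 'tau': array([-1.77122220e-03, -4.42359531e+01, -1.78020823e+01, -4.77937538e-04,
        8.45506409e-03, -5.32251363e-06]), 'tcp_pos': array([ 0.22112251, -0.58381891,  0.24930727]), 'tool_rot': array([-0.58123703,  0.40244249, -0.40131445,  0.58236611]), 'force': array([0.07108355, 0.13033907, 0.27961584]), 'ft_torque': array([ 0.02841579,  0.02206504, -0.00669723]), 'finger_gap': 0.9972477442585205}
scene 46.64065995847322 278.4677449115018 207.97494886548336 [1.58580291 0.64363262 0.95864403] [ 0.43563454  0.7740596  -0.40004429 -0.22587352]
top 57.599744267727196 280.0672914328211 205.56929247734385 [0.31473623 0.01970506 1.38113718] [-0.69596345  0.71285917 -0.06226069  0.05991906]
```

View pics/scene0.png

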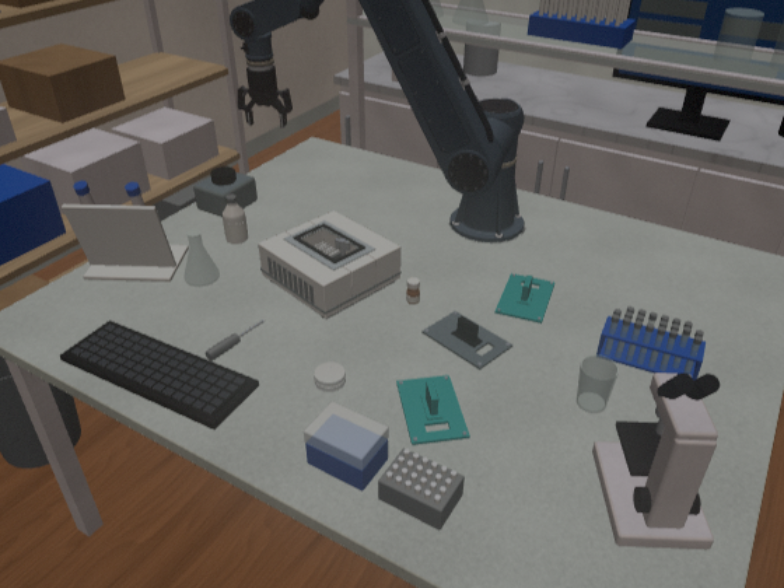

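View pics/top0.png

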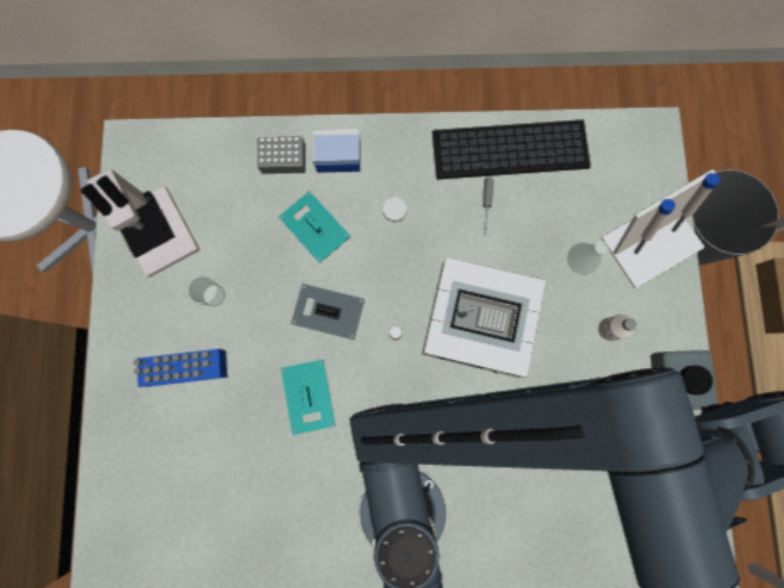

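The top view shows the analyser at about (487,318) with the bay and the stud at the left of it (462,312), in 784-scale. The grey cover is at (328,311), with its slot on the left and the vial at (395,333) between them. I'll enlarge both.

```bash
cat > h.py <<'E'
import numpy as np,cv2,pickle
from scipy.spatial.transform import Rotation as R
def cloud(d):
    z=d["z_map"];H,W=z.shape;f=H/2/np.tan(np.radians(d["vfov"])/2)
    v,u=np.mgrid[:H,:W]
    P=np.stack([(u-d["cx"])/f*z,(v-d["cy"])/f*z,z],-1)
    return P@R.from_quat(d["orientation"]).as_matrix().T+d["xyz"]
def ray(d,u,v,h):
    f=d["frame"].shape[0]/2/np.tan(np.radians(d["vfov"])/2)
    r=R.from_quat(d["orientation"]).as_matrix()@np.array([(u-d["cx"])/f,(v-d["cy"])/f,1])
    return d["xyz"]+r*(h-d["xyz"][2])/r[2]
def proj(d,p):
    f=d["frame"].shape[0]/2/np.tan(np.radians(d["vfov"])/2)
    c=R.from_quat(d["orientation"]).as_matrix().T@(np.array(p)-d["xyz"])
    return c[0]/c[2]*f+d["cx"],c[1]/c[2]*f+d["cy"]
def crop(d,u0,v0,u1,v1,k,name):
    cv2.imwrite("pics/"+name,cv2.resize(d["frame"][v0:v1,u0:u1,::-1],None,fx=k,fy=k,interpolation=cv2.INTER_CUBIC))
E
python3 - <<'E'
from h import *
d=pickle.load(open("top0.pkl","rb"))
crop(d,295,175,395,275,6,"an.png");crop(d,200,195,270,250,10,"cov.png")
s=pickle.load(open("scene0.pkl","rb"))
crop(s,180,145,300,225,6,"san.png");crop(s,295,215,375,265,9,"scov.png")
for n,dd in(("top",d),("scene",s)):
    P=cloud(dd);m=(dd["z_map"]>0)
    b=m&(abs(P[...,2])<.02);print(n,np.median(P[b][:,2]))
P=cloud(d)
# analyser top deck
m=(abs(P[...,2]-.105)<.012)&(P[...,0]>.2)&(P[...,0]<.75)&(P[...,1]>-.4)&(P[...,1]<-.0)
m=cv2.morphologyEx(m.astype(np.uint8),cv2.MORPH_OPEN,np.ones((3,3)))>0
q=P[m];print(len(q),q.min(0),q.max(0));r=cv2.minAreaRect(q[:,:2].astype(np.float32)*1000);print(r)
m=(abs(P[...,2]-.006)<.1)&(P[...,0]>.3)
# cover by colour
f=d["frame"][195:250,200:270].astype(int);print(f[30,35],f[5,5],f[28,15],f[12,35])
E
```

```text
top 0.0009754084034541144
scene 0.0008619393029029032
4298 [ 0.32112862 -0.35921213  0.09323465] [ 0.61055128 -0.06299807  0.11699017]
((465.04827880859375, -210.4804229736328), (251.81028747558594, 242.6436767578125), 75.28034210205078)
[37 37 37] [173 179 172] [ 95 105 106] [122 132 130]
```

View pics/an.png

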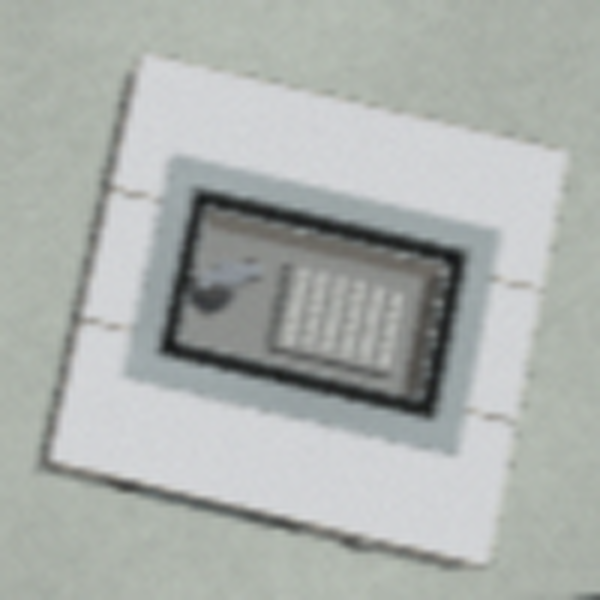

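View pics/cov.png

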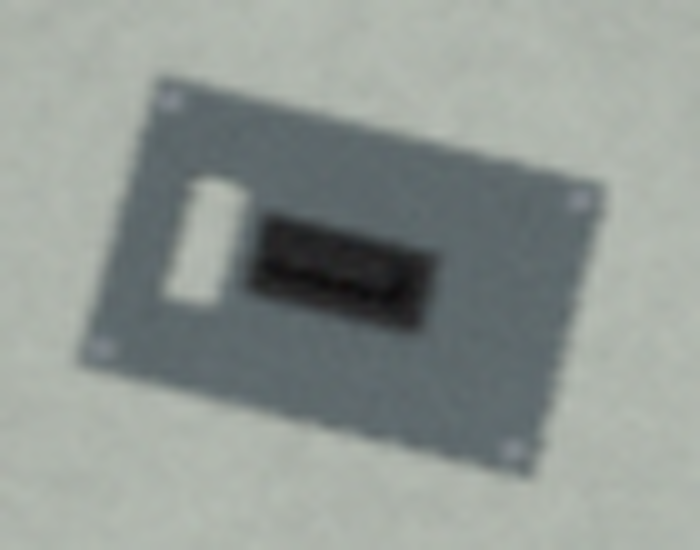

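View pics/san.png

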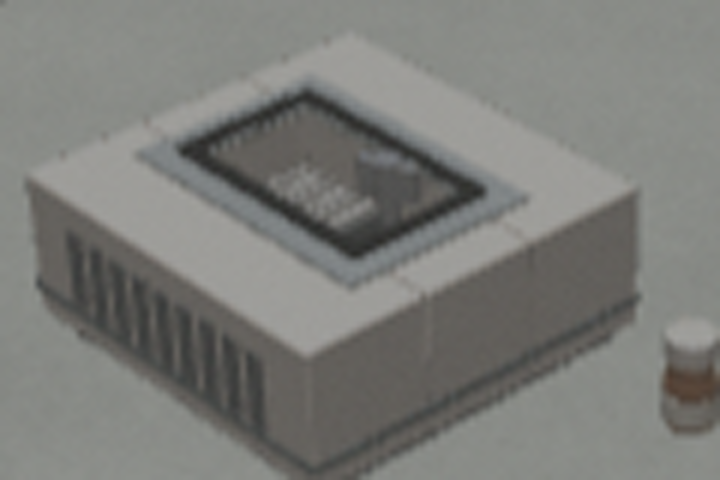

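View pics/scov.png

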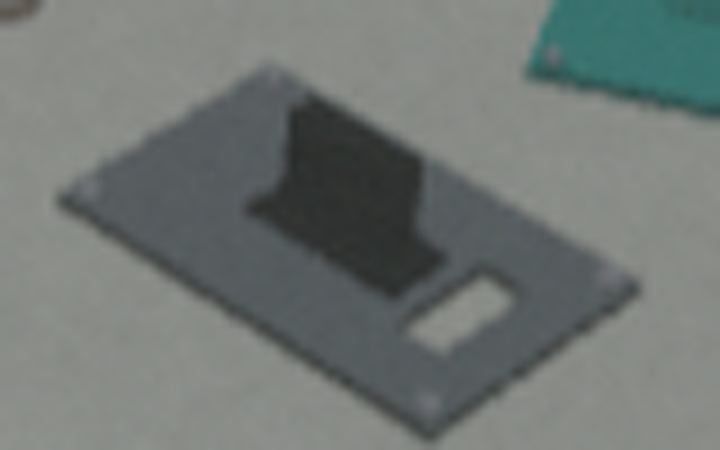

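```bash
cat > a.py <<'E'
from h import *
d=pickle.load(open("top0.pkl","rb"));s=pickle.load(open("scene0.pkl","rb"))
def pts(d,L,k,u0,v0,h): return np.array([ray(d,(x+.5)/k-.5+u0,(y+.5)/k-.5+v0,h)for x,y in L])
def rep(n,Q):
    e=(Q[0]+Q[3]-Q[1]-Q[2])[:2]; print(n,Q.mean(0).round(4),"ydir",np.degrees(np.arctan2(e[1],e[0])).round(2),"sizes",[np.linalg.norm(Q[i]-Q[(i+1)%4]).round(4) for i in range(4)])
# order: left-up(+y,+x), right-up, right-down, left-down
rep("frame",pts(d,[(173,155),(500,232),(460,455),(127,380)],6,295,175,.108))
rep("gask",pts(d,[(197,190),(465,250),(435,415),(162,352)],6,295,175,.113))
rep("body",pts(d,[(143,55),(568,153),(490,565),(50,465)],6,295,175,.105))
rep("cover",pts(d,[(160,75),(606,187),(535,478),(78,366)],10,200,195,.006))
rep("griptop",pts(d,[(265,213),(438,253),(418,330),(248,290)],10,200,195,.03))
# scene: +y+x (left, far from robot)= ?
rep("frame_s",pts(s,[(352,287),(137,152),(308,75),(530,198)],6,180,145,.108))
rep("body_s",pts(s,[(310,358),(27,180),(350,35),(638,190)],6,180,145,.105))
rep("cover_s",pts(s,[(430,430),(57,195),(270,63),(640,288)],9,295,215,.006))
for n,dd in(("top",d),("scene",s)):
    P=cloud(dd)
    m=(P[...,2]>.122)&(P[...,2]<.16)&(abs(P[...,0]-.465)<.06)&(abs(P[...,1]+.2)<.1)
    q=P[m];print(n,len(q),q.mean(0),np.round(cv2.minAreaRect(q[:,:2].astype(np.float32)*1000),1) if 0 else cv2.minAreaRect(q[:,:2].astype(np.float32)*1000)); print(q.round(3).tolist())
    m=(P[...,2]>.025)&(P[...,2]<.07)&(abs(P[...,0]-.48)<.06)&(abs(P[...,1]-.13)<.06)
    q=P[m];print(n,len(q),q.mean(0),q[:,2].max(),cv2.minAreaRect(q[:,:2].astype(np.float32)*1000))
E
python3 a.py
```

```text
frame [ 0.4646 -0.2101  0.108 ] ydir 75.49 sizes [np.float64(0.1882), np.float64(0.1277), np.float64(0.188), np.float64(0.1303)]
gask [ 0.4658 -0.2092  0.113 ] ydir 75.66 sizes [np.float64(0.153), np.float64(0.0943), np.float64(0.1541), np.float64(0.0937)]
body [ 0.464  -0.2095  0.105 ] ydir 75.57 sizes [np.float64(0.2466), np.float64(0.2367), np.float64(0.2473), np.float64(0.2392)]
cover [0.4982 0.1807 0.006 ] ydir 74.66 sizes [np.float64(0.1687), np.float64(0.1086), np.float64(0.1704), np.float64(0.1101)]
griptop [0.4964 0.1787 0.03  ] ydir 75.46 sizes [np.float64(0.0637), np.float64(0.0284), np.float64(0.0624), np.float64(0.0282)]
frame_s [ 0.4646 -0.2071  0.108 ] ydir 75.03 sizes [np.float64(0.1904), np.float64(0.1261), np.float64(0.1918), np.float64(0.1284)]
body_s [ 0.468  -0.2037  0.105 ] ydir 75.55 sizes [np.float64(0.2446), np.float64(0.239), np.float64(0.2484), np.float64(0.2358)]
cover_s [0.4987 0.1825 0.006 ] ydir 74.26 sizes [np.float64(0.1687), np.float64(0.1107), np.float64(0.1713), np.float64(0.1066)]
top 37 [ 0.47774321 -0.15825606  0.14071415] ((478.8257751464844, -
[... 2252 characters left out ...]
, -0.143, 0.137], [0.478, -0.142, 0.134], [0.471, -0.143, 0.131], [0.484, -0.171, 0.125], [0.48, -0.17, 0.123], [0.482, -0.164, 0.126], [0.478, -0.163, 0.124], [0.486, -0.153, 0.131], [0.48, -0.153, 0.128], [0.48, -0.149, 0.129], [0.48, -0.146, 0.13], [0.478, -0.142, 0.131], [0.473, -0.142, 0.128], [0.487, -0.169, 0.123], [0.484, -0.167, 0.122], [0.481, -0.16, 0.123], [0.481, -0.156, 0.124], [0.484, -0.151, 0.127], [0.48, -0.15, 0.125], [0.481, -0.145, 0.127], [0.48, -0.142, 0.128], [0.475, -0.141, 0.126], [0.484, -0.154, 0.122]]
scene 87 [0.49892109 0.17367132 0.04294477] 0.05549842464809085 ((494.8283996582031, 174.46051025390625), (38.81383514404297, 21.106121063232422), 72.3224105834961)
```

```bash
cat >> h.py <<'E'
def togo(s,pos,yaw_x):
    """turn (about tool y, deg & rad) and shift (cm, tool axes) to TCP pos with tool down, tool x at world yaw (deg)"""
    R0=R.from_quat(s["tool_rot"]);x=np.array([np.cos(np.radians(yaw_x)),np.sin(np.radians(yaw_x)),0]);y=np.array([0,0,-1.]);z=np.cross(x,y)
    R1=R.from_matrix(np.stack([x,y,z],1));rv=(R0.inv()*R1).as_rotvec()
    return rv.round(4),(R0.inv().apply(np.array(pos)-s["tcp_pos"])*100).round(3)
def toolyaw(s):
    x=R.from_quat(s["tool_rot"]).as_matrix()[:,0];return np.degrees(np.arctan2(x[1],x[0]))
E
python3 - <<'E'
from h import *
from station import *
d=pickle.load(open("top0.pkl","rb"));s=pickle.load(open("scene0.pkl","rb"))
q=[]
for dd in (d,s):
    P=cloud(dd);m=(P[...,2]>.130)&(P[...,2]<.16)&(abs(P[...,0]-.478)<.03)&(abs(P[...,1]+.158)<.03)
    X=P[m][:,:2];c=X.mean(0);w,v=np.linalg.eigh(np.cov((X-c).T));e=v[:,1];print(c,np.degrees(np.arctan2(e[1],e[0])),np.sqrt(w*12))
crop(d,320,212,345,235,24,"wing.png")
st=sense();print(toolyaw(st),R.from_quat(st["tool_rot"]).as_matrix().round(3))
E
```

```text
[ 0.47791228 -0.15864371] 98.26627411375225 [0.01141595 0.03415194]
[ 0.4786547  -0.15496136] 92.93835502170394 [0.01396576 0.03440975]
-69.26753627614877 [[ 0.354 -0.     0.935]
 [-0.935  0.002  0.354]
 [-0.002 -1.     0.   ]]
```

View pics/wing.png

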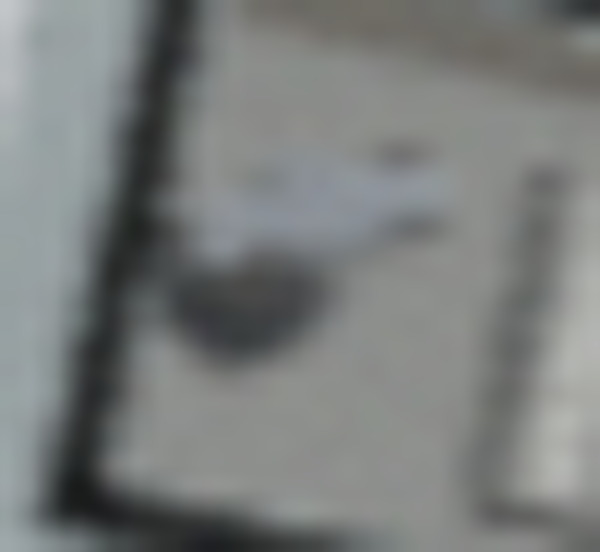

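The wing points at about 98° in world yaw, which puts the stud at about 0.4 rad. The stud axis is at about (0.478,-0.158). First I move above it.

```bash
python3 - <<'E'
from h import *
from station import *
print(togo(sense(),[.478,-.158,.22],8))
E
```

```text
(array([-0.0016, -1.3486, -0.0014]), array([-30.737,   3.015,  39.096]))
```

Request:
step_arm(
  moves=[
    [0,-1.349,0,-30.74,0,39.1,-1],
    [0,-1.349,0,-30.74,0,39.1,-1],
    [0,-1.349,0,-30.74,0,39.1,-1],
    [0,-1.349,0,-30.74,0,39.1,-1],
    [0,-1.349,0,-30.74,0,39.1,-1],
    [0,-1.349,0,-30.74,0,39.1,-1],
    [0,-1.349,0,-30.74,0,39.1,-1],
    [0,-1.349,0,-30.74,2,39.1,-1],
    [0,-1.349,0,-30.74,3,39.1,-1],
    [0,-1.349,0,-30.74,3,39.1,-1],
  ],
  grip_force=40,
)

```text
t: 1.35
tcp_pos: [0.4773, -0.1576, 0.2192]
tool_rot: [-0.704, -0.049, 0.051, 0.706]
force: [-0.9, -0.0, -0.5]
finger_gap: 0.998
```

```bash
python3 - <<'E'
from h import *
from station import *
s=sense();print(s["t"],s["tcp_pos"],toolyaw(s),s["qd"].round(3));print(togo(s,[.478,-.158,.138],8))
E
```

```text
1.35 [ 0.47730936 -0.15756333  0.21916775] 8.080068938099737 [-0.037 -0.017 -0.021  0.001  0.007  0.001]
(array([-0.0032,  0.0014, -0.0025]), array([ 0.082,  8.116, -0.079]))
```

Request:
step_arm(
  moves=[
    [0,0,0,0,4,0,-1],
    [0,0,0,0,8.1,0,-1],
    [0,0,0,0,8.1,0,-0.2],
    [0,0,0,0,8.1,0,0.4],
    [0,0,0,0,8.1,0,1],
    [0,0,0,0,8.1,0,1],
    [0,0,0,0,8.1,0,1],
    [0,0,0,0,8.1,0,1],
  ],
  grip_force=40,
)

```text
t: 2.35
tcp_pos: [0.4772, -0.1578, 0.1396]
tool_rot: [-0.705, -0.049, 0.051, 0.706]
force: [-2.1, -1.2, 5.6]
finger_gap: 0.09
```

```bash
python3 - <<'E'
from h import *
from station import *
s=sense();print(s["t"],s["tcp_pos"],toolyaw(s),s["force"],s["ft_torque"],s["finger_gap"]*85)
for n in("top","scene"):
    d=snapshot(n)
    if n=="top":crop(d,295,175,395,275,6,"t2.png")
    else:crop(d,180,125,300,225,6,"s2.png")
E
```

```text
2.35 [ 0.47722772 -0.15781667  0.13955808] 8.13179437334284 [-2.14772979 -1.24030813  5.59105534] [-0.15358672  0.31853093  0.02013571] 7.690479182676153
```

View pics/s2.png

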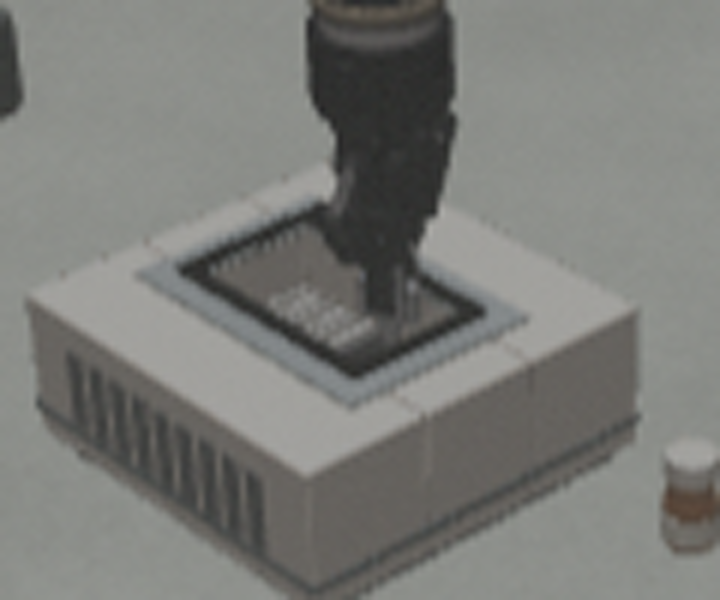

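The wing is held at about 8–9 mm opening. Now I turn it.

Request:
step_arm(
  moves=[
    [0,-0.17,0,0,0,0,1],
    [0,-0.34,0,0,0,0,1],
    [0,-0.51,0,0,0,0,1],
    [0,-0.68,0,0,0,0,1],
    [0,-0.85,0,0,0,0,1],
    [0,-1.02,0,0,0,0,1],
    [0,-1.13,0,0,0,0,1],
    [0,-1.19,0,0,0,0,1],
    [0,-1.19,0,0,0,0,1],
    [0,-1.19,0,0,0,0,1],
  ],
)

```text
t: 3.7
tcp_pos: [0.4759, -0.1589, 0.1396]
tool_rot: [-0.555, -0.436, 0.439, 0.556]
force: [-4.4, -6.1, -2.9]
finger_gap: 0.092
```

```bash
python3 - <<'E'
from h import *
from station import *
s=sense();print(s["t"],s["tcp_pos"],toolyaw(s),s["force"],s["ft_torque"],s["finger_gap"]*85)
E
```

```text
3.7 [ 0.47593566 -0.15891459  0.13963423] 76.43901276015643 [-4.370018   -6.06124817 -2.87499763] [-0.96383653  0.65408468  0.03364757] 7.797574020126409
```

Request:
step_arm(
  moves=[
    [0,0,0,0,0,0,0],
    [0,0,0,0,0,0,-0.5],
    [0,0,0,0,0,0,-0.5],
    [0,0,0,0,-5,0,-1],
    [0,0,0,0,-11,0,-1],
    [0,0,0,0,-11,0,-1],
  ],
)

```text
t: 4.45
tcp_pos: [0.4794, -0.1602, 0.2543]
tool_rot: [0.559, 0.438, -0.438, -0.552]
force: [1.1, 0.3, -0.1]
finger_gap: 1.0
```

```bash
python3 - <<'E'
from h import *
from station import *
s=sense();print(s["t"],s["tcp_pos"],toolyaw(s),s["force"],s["finger_gap"]*85)
print("above cover",togo(s,[.498,.181,.22],-15))
E
```

```text
4.45 [ 0.47941103 -0.16015785  0.25433919] 76.46701882360331 [ 1.08756771  0.26362656 -0.05221164] 84.9674900601364
above cover (array([9.8000e-03, 1.5964e+00, 1.4000e-03]), array([33.622,  3.208,  6.199]))
```

Request:
step_arm(
  moves=[
    [0,1.596,0,33.62,0,6.2,-1],
    [0,1.596,0,33.62,0,6.2,-1],
    [0,1.596,0,33.62,0,6.2,-1],
    [0,1.596,0,33.62,0,6.2,-1],
    [0,1.596,0,33.62,0,6.2,-1],
    [0,1.596,0,33.62,0,6.2,-1],
    [0,1.596,0,33.62,0,6.2,-1],
    [0,1.596,0,33.62,0,6.2,-1],
    [0,1.596,0,33.62,3.2,6.2,-1],
    [0,1.596,0,33.62,3.2,6.2,-1],
    [0,1.596,0,33.62,3.2,6.2,-1],
  ],
)

```text
t: 5.82
tcp_pos: [0.4972, 0.1811, 0.2189]
tool_rot: [0.703, -0.09, 0.093, -0.699]
force: [0.1, 0.2, -0.2]
finger_gap: 0.997
```

```bash
python3 - <<'E'
from h import *
from station import *
d=snapshot("top");pickle.dump(d,open("top1.pkl","wb"));crop(d,295,175,395,275,6,"t3.png")
e=snapshot("scene");pickle.dump(e,open("scene1.pkl","wb"));crop(e,180,125,300,225,6,"s3.png")
for dd in (d,e):
    P=cloud(dd);m=(P[...,2]>.130)&(P[...,2]<.16)&(abs(P[...,0]-.478)<.03)&(abs(P[...,1]+.158)<.03)
    X=P[m][:,:2];c=X.mean(0);w,v=np.linalg.eigh(np.cov((X-c).T));a=v[:,1];print(len(X),c,np.degrees(np.arctan2(a[1],a[0])),np.sqrt(w*12))
s=sense();print(s["t"],s["tcp_pos"],toolyaw(s),s["force"],s["finger_gap"]*85)
print("cover",togo(s,[.498,.181,.038],-15))
E
```

```text
39 [ 0.47898719 -0.15901722] 164.85264219485262 [0.01182581 0.03404721]
45 [ 0.47810765 -0.15606406] 166.29830567668878 [0.01274667 0.0385335 ]
5.925 [0.49785569 0.18108301 0.21974381] -14.927150514158221 [ 1.04737199  0.89404739 -0.53774597] 84.90908039018504
cover (array([0.0054, 0.0013, 0.0067]), array([-0.105, 18.174,  0.093]))
```

View pics/t3.png

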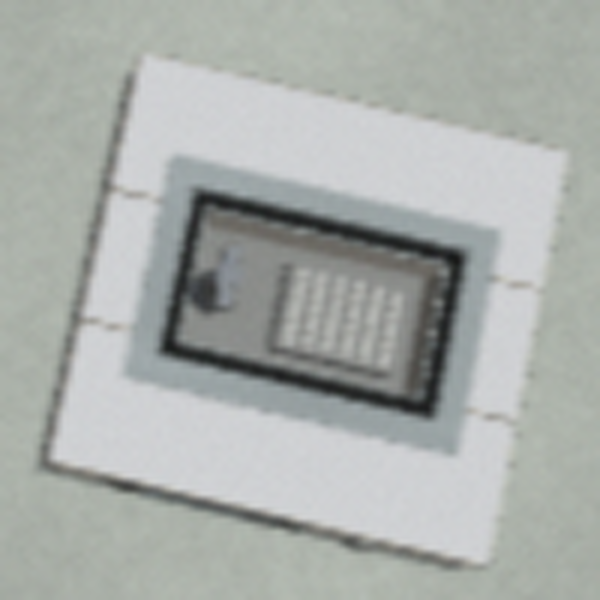

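View pics/s3.png

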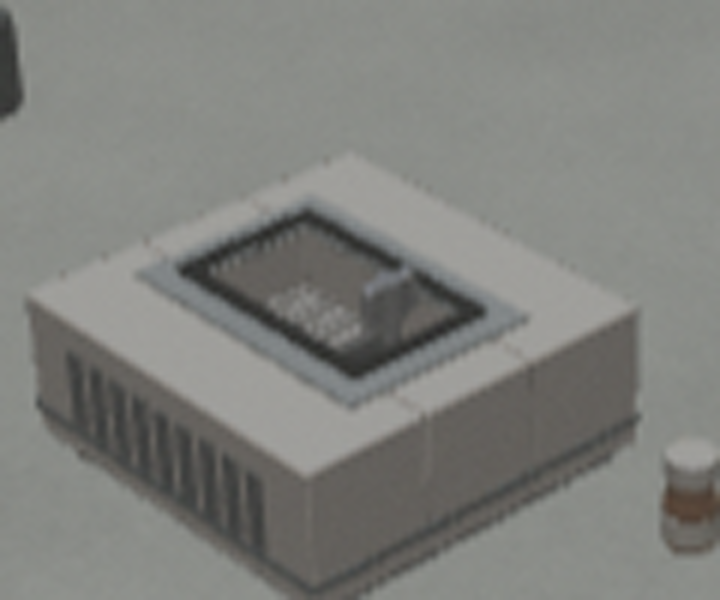

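The wing now reads 165–166° against the frame's 75.5° + 90°, so the stud is crosswise. Next I grasp the cover's grip.

Request:
step_arm(
  moves=[
    [0.005,0,0.006,0,6,0,-1],
    [0.005,0,0.006,0,12,0,-1],
    [0.005,0,0.006,-0.1,17,0.1,-1],
    [0.005,0,0.006,-0.1,18.1,0.1,-1],
    [0.005,0,0.006,-0.1,18.1,0.1,0],
    [0.005,0,0.006,-0.1,18.1,0.1,0.4],
    [0.005,0,0.006,-0.1,18.1,0.1,1],
    [0.005,0,0.006,-0.1,18.1,0.1,1],
    [0.005,0,0.006,-0.1,18.1,0.1,1],
    [0.005,0,0.006,-0.1,18.1,0.1,1],
  ],
  grip_force=80,
)

```text
t: 7.18
tcp_pos: [0.4988, 0.1812, 0.0402]
tool_rot: [-0.701, 0.091, -0.093, 0.701]
force: [-0.2, -0.1, 6.8]
finger_gap: 0.152
```

```bash
python3 - <<'E'
from h import *
from station import *
s=sense();print(s["t"],s["tcp_pos"],toolyaw(s),s["force"],s["ft_torque"],s["finger_gap"]*85)
print(R.from_quat(s["tool_rot"]).as_matrix().round(3))
d=snapshot("top");crop(d,200,195,270,250,10,"t4.png")
d=snapshot("scene");crop(d,275,175,375,265,7,"s4.png")
E
```

```text
7.175 [0.49878467 0.18119967 0.04022205] -14.938196153088695 [-0.2335677  -0.05377379  6.80753104] [-0.0033798   0.16334885 -0.03371821] 12.889667265630317
[[ 0.966  0.003  0.258]
 [-0.258 -0.     0.966]
 [ 0.003 -1.     0.001]]
```

View pics/s4.png

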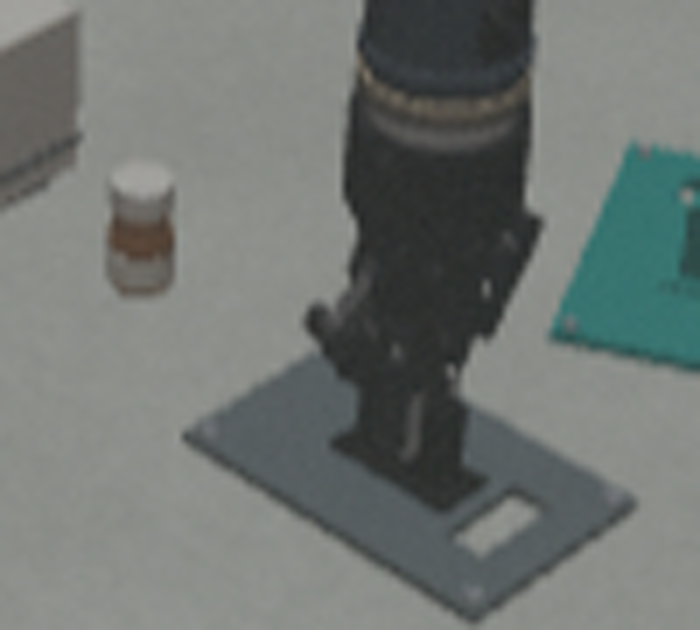

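View pics/t4.png

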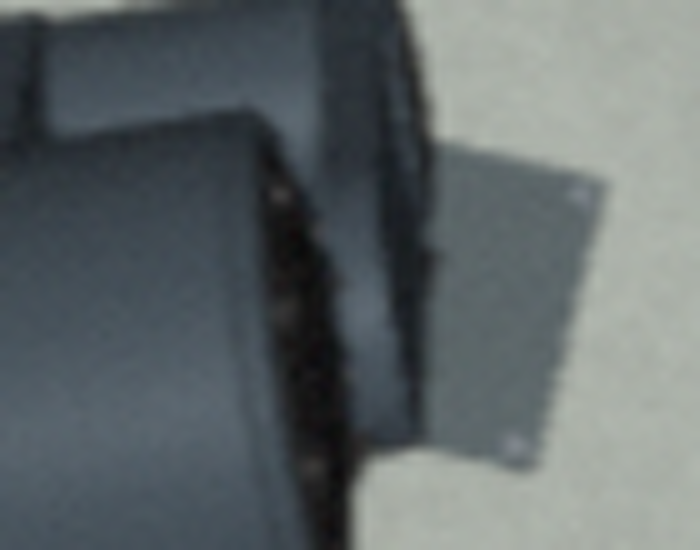

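Cover gripped at 12.9 mm; the view shows the jaws square on the grip. Lifting it.

Request:
step_arm(
  moves=[
    [0,0,0,0,-2,0,1],
    [0,0,0,0,-6,0,1],
    [0,0,0,0,-12,0,1],
    [0,0,0,0,-18,0,1],
    [0,0,0,0,-20,0,1],
    [0,0,0,0,-20,0,1],
  ],
)

```text
t: 8.02
tcp_pos: [0.4989, 0.1814, 0.2422]
tool_rot: [-0.701, 0.089, -0.094, 0.702]
force: [-0.2, 1.0, -2.1]
finger_gap: 0.152
```

```bash
python3 - <<'E'
from h import *
from station import *
s=sense();print(s["t"],s["tcp_pos"],toolyaw(s),s["force"],s["ft_torque"],s["finger_gap"]*85)
print("above frame",togo(s,[.465,-.2085,.225],-14.5))
E
```

```text
8.025 [0.49886757 0.181387   0.24224028] -14.924460355499921 [-0.22090343  1.03360184 -2.08588587] [0.01702735 0.00579397 0.01178939] 12.940439128622032
above frame (array([-0.0024, -0.0074,  0.0071]), array([  6.756,   1.679, -38.55 ]))
```

Request:
step_arm(
  moves=[
    [0,0,0,0.5,0,-3,1],
    [0,0,0,1.4,0,-8,1],
    [0,0,0,2.3,0,-13,1],
    [0,0,0,3.2,0,-18,1],
    [0,0,0,4.1,0,-23.5,1],
    [0,0,0,5,0,-29,1],
    [0,-0.007,0.005,6,0.5,-34,1],
    [-0.002,-0.007,0.007,6.6,1.2,-37.5,1],
    [-0.002,-0.007,0.007,6.76,1.68,-38.55,1],
    [-0.002,-0.007,0.007,6.76,1.68,-38.55,1],
  ],
)

```text
t: 9.28
tcp_pos: [0.4639, -0.2079, 0.2233]
tool_rot: [-0.7, 0.091, -0.089, 0.702]
force: [0.7, 1.2, -1.4]
finger_gap: 0.149
```

```bash
python3 - <<'E'
from h import *
from station import *
e=snapshot("scene");pickle.dump(e,open("scene2.pkl","wb"));crop(e,180,95,300,195,6,"s5.png")
d=snapshot("top");pickle.dump(d,open("top2.pkl","wb"));crop(d,285,165,395,275,6,"t5.png")
s=sense();print(s["t"],s["tcp_pos"],toolyaw(s),s["force"],s["ft_torque"],s["finger_gap"]*85)
print(R.from_quat(s["tool_rot"]).as_matrix().round(3))
E
```

```text
9.375 [ 0.46445144 -0.20693009  0.22427618] -14.47820768401637 [-0.55940867  1.00964624 -1.90747582] [-0.01604262 -0.02179834 -0.02602563] 12.381429368736782
[[ 0.968 -0.002  0.25 ]
 [-0.25   0.002  0.968]
 [-0.002 -1.     0.002]]
```

View pics/s5.png

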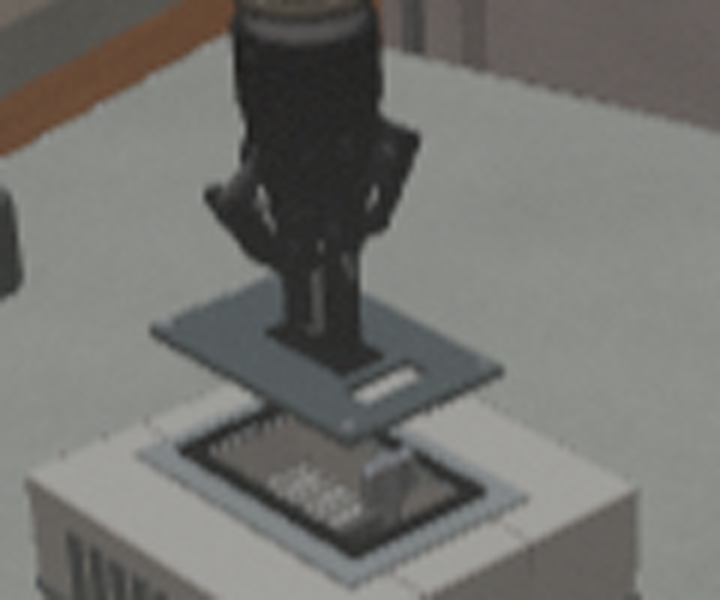

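View pics/t5.png

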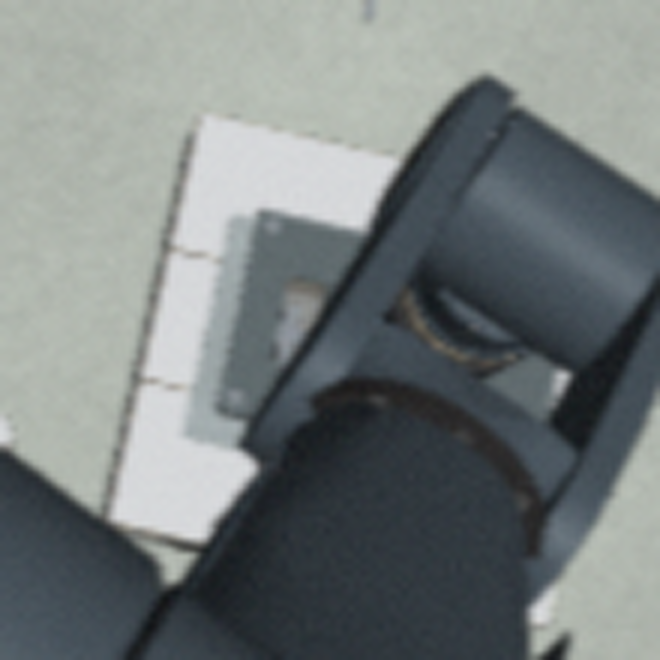

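The cover is above the frame, with scene-crop corners at about (152,328), (503,370) and (352,441). I'll check its offset to the tool.

```bash
python3 - <<'E'
from h import *
from station import *
e=pickle.load(open("scene2.pkl","rb"));d=pickle.load(open("top2.pkl","rb"))
g=lambda d,x,y,k,u,v,h:ray(d,(x+.5)/k-.5+u,(y+.5)/k-.5+v,h)
h=.2233-.040+.006
L,N,Rr=[g(e,x,y,6,180,95,h-dz) for x,y,dz in((150,328,0),(350,438,0),(503,368,0))]
print("L",L,"N",N,"R",Rr,"sizes",np.linalg.norm(L-N),np.linalg.norm(N-Rr),"centre",(L+Rr)/2)
v=N-L;print("ydir",np.degrees(np.arctan2(v[1],v[0])))
# top: left corners
A=g(d,258,208,6,285,165,h);B=g(d,216,412,6,285,165,h);v=A-B;print("topA",A,B,np.linalg.norm(v))
x=v/np.linalg.norm(v);y=np.array([-x[1],x[0],0]);print("centre",(A+B)/2-y*.085,"ydir",np.degrees(np.arctan2(y[1],y[0])))
s=sense();print(s["tcp_pos"])
print(togo(s,[.465,-.2085,.16],-14.5))
E
```

```text
L [ 0.49659364 -0.30012882  0.1893    ] N [ 0.53651653 -0.13821343  0.1893    ] R [ 0.43351323 -0.11054759  0.1893    ] sizes 0.16676459263326815 0.10665400942377048 centre [ 0.46505344 -0.2053382   0.1893    ]
ydir 76.14906762129092
topA [ 0.53972003 -0.13819288  0.1893    ] [ 0.43204616 -0.11137134  0.1893    ] 0.11096421558642505
centre [ 0.46533745 -0.20726166  0.1893    ] ydir 76.0123105016812
[ 0.46445144 -0.20693009  0.22427618]
(array([-0.0019,  0.0004, -0.0021]), array([ 0.106,  6.427, -0.15 ]))
```

Request:
step_arm(
  moves=[
    [0,0,0,0.1,2,-0.15,1],
    [0,0,0,0.1,3.6,-0.15,1],
    [0,0,0,0.1,4.6,-0.15,1],
    [0,0,0,0.1,5.4,-0.15,1],
    [0,0,0,0.1,6.1,-0.15,1],
    [0,0,0,0.1,6.1,-0.15,1],
  ],
)

```text
t: 10.12
tcp_pos: [0.4648, -0.2083, 0.163]
tool_rot: [-0.701, 0.09, -0.088, 0.702]
force: [0.5, -0.1, -2.0]
finger_gap: 0.152
```

```bash
python3 - <<'E'
from h import *
from station import *
e=snapshot("scene");pickle.dump(e,open("scene3.pkl","wb"));crop(e,180,105,300,205,6,"s6.png")
s=sense();print(s["t"],s["tcp_pos"],toolyaw(s),s["force"],s["ft_torque"],s["finger_gap"]*85)
print(togo(s,[.465,-.2085,.148],-14.5))
E
```

```text
10.175 [ 0.46501129 -0.20847766  0.16326792] -14.477343124397743 [ 0.58497985 -0.50658051 -1.40890233] [0.03772967 0.00459739 0.07406865] 12.721984498590587
(array([-0.0019,  0.0004, -0.0021]), array([ 0.003,  1.527, -0.005]))
```

View pics/s6.png

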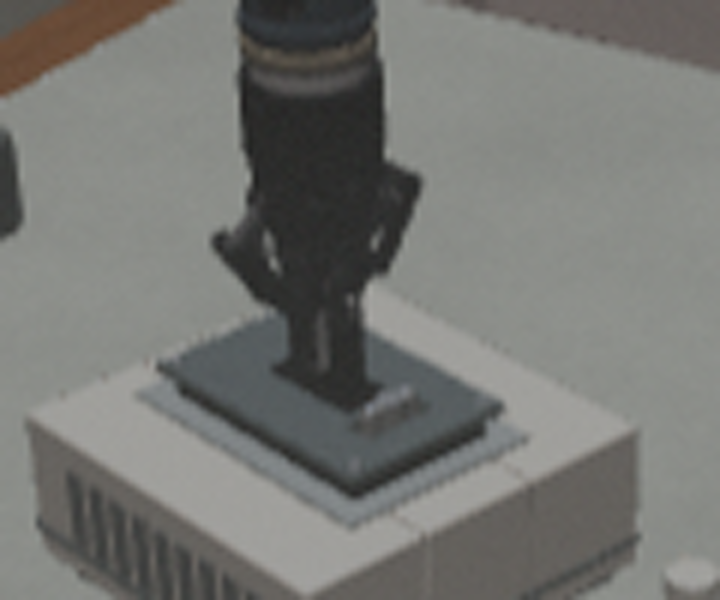

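The wing is in the slot at about (388,407), with no contact force. Pressing down.

Request:
step_arm(
  moves=[
    [-0.002,0,-0.002,0,0.6,0,1],
    [-0.002,0,-0.002,0,1.0,0,1],
    [-0.002,0,-0.002,0,1.2,0,1],
    [-0.002,0,-0.002,0,1.4,0,1],
    [-0.002,0,-0.002,0,1.6,0,1],
    [-0.002,0,-0.002,0,1.7,0,1],
    [-0.002,0,-0.002,0,1.7,0,1],
  ],
)

```text
t: 11.05
tcp_pos: [0.4649, -0.2085, 0.1482]
tool_rot: [0.702, -0.089, 0.089, -0.701]
force: [-4.5, 2.3, 15.2]
finger_gap: 0.151
```

```bash
python3 - <<'E'
from h import *
from station import *
s=sense();print(s["t"],s["tcp_pos"],toolyaw(s),s["force"],s["ft_torque"],s["finger_gap"]*85)
E
```

```text
11.05 [ 0.4649134  -0.20849093  0.1481921 ] -14.46656424986266 [-4.46035256  2.28674323 15.16107058] [ 0.41501768  0.67789859 -0.04462965] 12.850276891292474
```

Request:
step_arm(
  moves=[
    [0,0,0,0,0.2,0,1],
    [0,0,0,0,0.3,0,1],
    [0,0,0,0,0.3,0,1],
    [0,0,0,0,0.3,0,1],
    [0,0,0,0,0.3,0,1],
  ],
)

```text
t: 11.68
tcp_pos: [0.4649, -0.2085, 0.1482]
tool_rot: [0.702, -0.088, 0.09, -0.701]
force: [-5.8, 3.4, 24.1]
finger_gap: 0.151
```

```bash
python3 - <<'E'
from h import *
from station import *
e=snapshot("scene");pickle.dump(e,open("scene4.pkl","wb"));crop(e,180,110,300,210,6,"s7.png")
d=snapshot("top");pickle.dump(d,open("top4.pkl","wb"));crop(d,285,165,395,275,6,"t7.png")
cv2.imwrite("pics/full7.png",cv2.resize(e["frame"][:,:,::-1],(784,588)))
s=sense();print(s["t"],s["tcp_pos"],toolyaw(s),s["force"],s["ft_torque"],s["finger_gap"]*85,s["qd"].round(4))
print(R.from_quat(s["tool_rot"]).as_matrix().round(4))
E
```

```text
11.775 [ 0.46493449 -0.20852153  0.14818392] -14.457679437659435 [-5.96997759  3.73838231 23.94993688] [0.60598542 0.95135098 0.00678867] 12.9115489435793 [ 0.0003 -0.0006 -0.0004 -0.0002  0.0006  0.0008]
[[ 0.9683  0.0014  0.2497]
 [-0.2497 -0.0018  0.9683]
 [ 0.0019 -1.     -0.0014]]
```

View pics/s7.png

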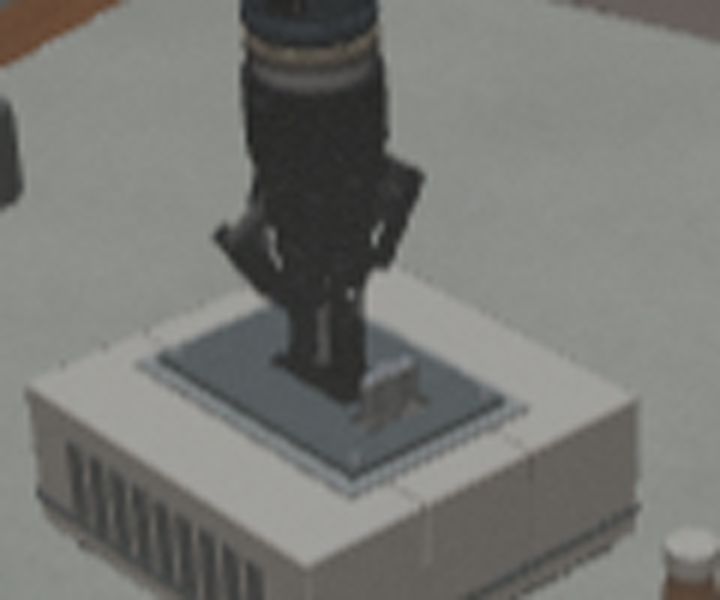

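View pics/t7.png

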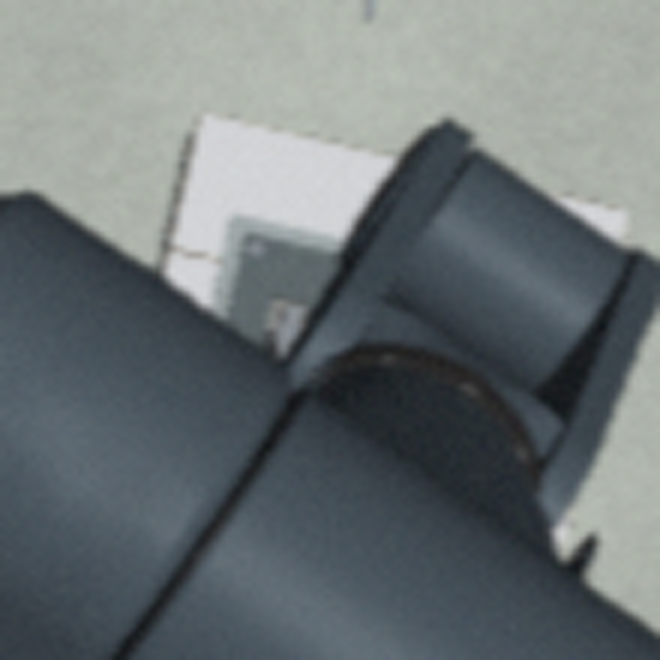

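View pics/full7.png

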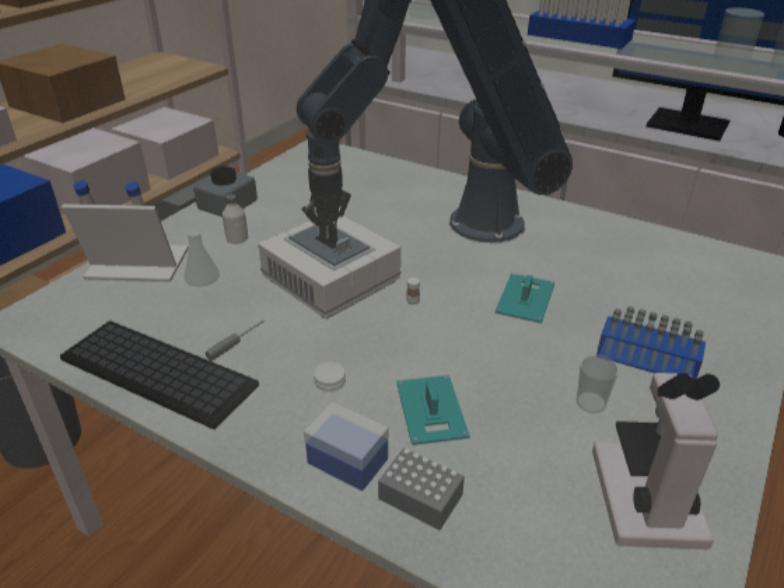

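The cover is flush: more push raised the force from 15 to 24 N with no further travel. It is centred in the frame, the wing stands through the slot, and the bystanders look unmoved. Handing in.

```bash
python3 -c "
from station import *
print(sign_off())"
```

```text
the job is handed in; nothing more can be done
None
```

The cover is on the frame with the wing up through its slot. I handed in at about 12 s of the 53 s limit with the arm still pressing it down; no verdict was reported.

- **Stud:** I gripped the wing and turned it about 68° anticlockwise. Measured afterwards, it lay at 165–166°, against the frame's long side at 75.5°, so about 1.57 rad.
- **Placing:** I lifted the grey cover by its grip and lowered it over the stud. There was no contact force as the wing entered the slot.
- **Seating:** The push rose from 15 to 24 N with no further travel, so the cover is on the metal frame rather than the gasket. The tool height of 148.2 mm matches the expected seated height.
- **Position:** While it hung above the frame, the cover's centre agreed with the tool to 1–2 mm. In the end the tool was within 0.1 mm of its target, with tilt under 0.003 rad. I did not measure the cover's position again after seating, only viewed it.
- **Bystanders:** None looks moved in the last scene picture; I did not measure them.

The two cameras put the frame's centre 3 mm apart in y, so I used a value between them. No check failed.

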